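# Tip the sample tote out over the chute stop

## Robot

A 6-joint arm with a two-finger parallel gripper is mounted at the origin on the work surface. World frame = base frame: x ahead of the robot, y to its left, z up, the work surface at z = 0. Lengths are in m, angles in rad, forces in N, time in s.
With the tool pointing down it reaches from about 0.3 to 0.875 m from the base axis. Payload 4.2 kg.
Tool frame: the origin (TCP) lies midway between the tips of the shut fingers; the grasp point (between the pads) lies 19 mm behind it; z points along the fingers, y is the line along which they close (so a half turn about z gives the same grasp; the last joint's range is limited). The gripper opens to 85 mm and grips with 20 to 120 N. Pads are 22 mm wide; open, the fingers measure 114 mm over their backs; the gripper's body (76 mm by 85 mm) begins 54 mm behind the grasp point. The pads swing forward as they close: fully open they stand 13 mm farther back than shut.
Start: joints at [1.318, 0.32, 1.565, -0, 1.257, -0.02], TCP at [0.133, 0.56, 0.231] pointing down, gripper open.
Joint ranges: [-3.11, 3.11], [-0.84, 2.01], [0.21, 2.61], [-1.34, 4.49], [0.05, 2.63], [-2.56, 2.56]. Speed limits (rad/s): [2.57, 2.57, 3.14, 3.14, 3.14, 3.14].

## Interface

Orientations are given as a 3x3 rotation matrix whose columns are the frame's x, y, z axes.
In Python, from station import robot gives the robot as it stands.
- The arm moves only by the shell command python3 -m handwheel 'ROWS' [OPENING] [FORCE]. ROWS is JSON, a list of rows, each a list of 4 numbers: the shift along the tool's x, y, z in cm, then the turn about the tool's z in degrees. In form: [[tx, ty, tz, turn], ...]. A call has exactly 8 rows; each row is the pose to reach, as a shift and turn from the pose commanded when the call began, along the tool's axes at that moment; what a row does not reach only later rows make up. A row lasts 1/8 s, in which the tool goes at most 62.5 mm and 10.7 degrees, less where a joint would pass 70% of its speed; a pose out of reach is approached as far as the arm can. A call with a gripper value outside its range is refused whole. OPENING is the closure, from 0 (fully open) to 1 (shut), set as the call begins (- or left out, the last holds). The fingers move at their own pace and stop on an object; FORCE is the grip in N (left out, the last holds). Time passes only in rows, so rows that repeat a pose let the fingers close, or fill a call up. It gives the time, the measured TCP pose, the force, the opening and the grip force at its end, in the units of the state.
- robot.get_state(): the state, without advancing time (a new reading comes with each control period).
- robot.snapshot(name): name is "side" or "top" or "wrist"; returns (picture, depth): 400x640x3 uint8, red, green, blue; 400x640 float32, m along the optical axis (not along the pixel's ray), 0 where there is no reading.
- robot.camera_params(name): a dict with "intrinsics" (3x3 intrinsics, pixels), "world_to_cam" (4x4, takes a point from world to camera coordinates); the wrist camera has in their place "mount" (4x4, takes a point from camera to tool coordinates, whose origin is the TCP and whose axes are the flange's). Camera axes: x right, y up, looking along -z (the intrinsics and any distortion apply to the point x, -y, -z); pixel columns grow to the right and rows downward; lengths in m; the calibration is good to about 2 mm. A picture is of the moment at which its call begins: read the wrist's pose just before it. camera_params takes no time and is no camera call.
- robot.job_done(): hands the job in; it is judged then, once.
The state is a dict: "t": time; "joint_pos": joint angles; "qvel": joint speeds; "tau": joint torques, N m; "tcp_pos": TCP position; "eef_rot": TCP orientation; "ft_force": force on the tool from outside, world axes, zero at the start; "ft_torque": the same for the moment, N m; "opening": finger opening in m; "grip_force": force on a finger pad.
Only numpy, scipy, OpenCV 4.12 (cv2) and the standard library are available. Lean on these libraries where they do the work, as an engineer would, in place of code of your own. Each camera call takes 0.05 s, during which the arm holds its last target. There are 200 camera calls.

## Task

A small aluminium tote has come down the chute and stands against the stop bar at its foot. Tip the tote forward over that stop, without lifting it off the chute, so that it goes right over onto its side with its mouth in the catch pan and both brass caps slide out of it into the pan. Leave the tote lying there over the stop, and leave the sleeve, the counter housing and the gauge cup where they stand.

Things in the scene. Friction and masses are not known exactly. Their poses are not given: they have to be found in the camera images.
- chute: Fixed sheet-steel chute coming down from an upper bay. Origin: on the shelf, straight below the lower end of the chute floor. +z up, +y level and downhill (the way the tote tips), x across. The floor slopes 25 degrees down towards +y, ends at y 0, 44 mm above the shelf, and is 128 mm wide inside. Its last 156 mm (along the slope) are open above, with sides 40 mm high.
- duct_mouth (a point): Middle of the upper front edge of the closed duct: farther uphill than the open 156 mm the chute has a roof, underside 172 mm and top 176 mm above the sloping floor. The duct's square-cut mouth leans out over the space behind the tote, so a gripper coming straight down on the back rim strikes it; leaning 30 degrees or more downhill it clears.
- stop_edge (a point): Middle of the upper edge, on the tote's side, of the dark stop bar: 5 mm thick, standing 12 mm square up from the lower end of the chute floor; this edge is 55 mm above the shelf. The tote's front wall rests against it and tips about it.
- pan_center (a point): Centre of the catch pan's rubber floor, 3 mm above the shelf. The pan lies level beyond and below the stop bar, 233 mm long (along the chute's y) and 167 mm wide inside, its sides 32 mm high.
- tote: Loose open-topped aluminium box, about 0.42 kg, 110 mm across the chute (its x), 90 mm along it (its y), 130 mm tall (its z), sheet 3 mm thick. Origin: centre of its underside. +z points out of its mouth, +y to its front (downhill) wall with a blank paper card. It starts flat on the sloping floor, front wall against the stop bar, z leaning 25 degrees downhill from vertical.
- tote_toe (a point): Middle of the tote's lower front edge, at (0, 45, 0) mm in its frame, just behind the stop bar. Tipped about the stop, the tote passes its balance when its z leans about 50 to 55 degrees from vertical, and comes to rest leaning about 115 to 120 degrees, front wall on the stop bar and front rim on the pan floor.
- tote_rim (a point): Middle of the top of the back (uphill) wall's rim, at (0, -46, 130) mm in the tote's frame. The rim is wired all round: a round bead 8 mm thick (8 mm along y to pinch here), flush with the inside of the wall and standing 5 mm proud outside. From this wall to the duct mouth are 65 mm along the slope.
- cap_a_center (a point): Centre of one brass sample cap, a knurled disc 40 mm across, 16 mm high, 75 g. Both start lying in the tote, flat against its front wall, and slide easily on the tote's sheet.
- cap_b_center (a point): Centre of the other, identical brass sample cap.
- sleeve: Bystander: aluminium ice core sleeve, an open tube 76 mm across and 150 mm tall standing on end. Origin: centre of its foot.
- counter: Bystander: black bakelite counter housing, 75 x 110 x 58 mm high. Origin: centre of its underside.
- gauge_cup: Bystander: tin snow gauge cup, 60 mm across at its foot, 80 mm at its rolled rim, 95 mm tall. Origin: centre of its underside.

How it is judged:
By the outcome, as a careful person would: the job done as asked, in the order asked, and still so for the second after the job is handed in, with the robot touching nothing.
It also fails if it takes over 48 s, if anything falls off the work surface, if the arm or the gripper's body presses on something with over 40 N, if the wrist force passes 120 N, or if a joint passes its speed limit or range.

## Working session

There is one attempt and no reset: what is moved stays moved. The work goes in short steps, Python scripts to look and compute and a shell command to move; the robot and the scene stay as the last step left them, time stands still between calls to the robot, and variables do not carry over. Pictures are saved under pics/ and viewed, at most 10 in all, crops included, and the job is handed in when it is done.

```bash
mkdir -p pics; ls
python3 - <<'E'
from station import robot
import cv2,numpy as np
s=robot.get_state();print(s)
for n in("side","top"):
    p,d=robot.snapshot(n);cv2.imwrite(f"pics/{n}0.png",p[:,:,::-1]);np.savez(f"pics/{n}0.npz",p=p,d=d)
    c=robot.camera_params(n);print(n,c)
print(robot.camera_params("wrist"))
E
```

```text
pics
{'t': 0.0, 'joint_pos': array([ 1.31803550e+00,  3.20313481e-01,  1.56570003e+00, -2.65295088e-05,
        1.25743097e+00, -1.99979806e-02]), 'qvel': array([ 0.00031415,  0.00045485,  0.00105418, -0.000191  ,  0.00051854,
        0.00040251]), 'tau': array([ 1.67155285e-04, -4.15534866e+01, -2.34158188e+01,  3.56966109e-05,
        8.37504835e-03, -1.15998526e-05]), 'tcp_pos': array([0.13251514, 0.55901167, 0.23046173]), 'eef_rot': array([[-9.73034702e-01,  2.30658355e-01, -4.38666958e-04],
       [ 2.30658772e-01,  9.73033038e-01, -1.79930325e-03],
       [ 1.18131162e-05, -1.85196688e-03, -9.99998285e-01]]), 'ft_force': array([-1.08157643,  0.33218205,  0.23068889]), 'ft_torque': array([ 0.03147529, -0.01685215, -0.02046474]), 'grip_force': 0.0, 'opening': 0.08582411553714703}
side {'intrinsics': array([[491.73932764,   0.        , 316.17604275],
       [  0.        , 491.73932764, 201.49476765],
       [  0.        ,   0.        ,   1.        ]]), 'world_to_cam': array([[ 0.6582122 ,  0.75281833,  0.00461081, -0.42847036],
       [-0.56518614,  0.4900952 ,  0.66360479,  0.173
[... 388 characters left out ...]
  [ 0.99591529, -0.00508354,  0.09014931, -0.58253008],
       [-0.09026309, -0.03056087,  0.99544895, -1.0231053 ],
       [ 0.        ,  0.        ,  0.        ,  1.        ]])}
{'intrinsics': array([[313.0853667 ,   0.        , 321.39785016],
       [  0.        , 313.0853667 , 197.00735345],
       [  0.        ,   0.        ,   1.        ]]), 'mount': array([[ 2.95365600e-04,  9.55567632e-01,  2.94771799e-01,
         7.61353207e-02],
       [ 9.99999587e-01, -5.35439023e-04,  7.33729350e-04,
         2.29692670e-04],
       [ 8.58960342e-04,  2.94771461e-01, -9.55567396e-01,
        -1.42627077e-01],
       [ 0.00000000e+00,  0.00000000e+00,  0.00000000e+00,
         1.00000000e+00]])}
```

View pics/side0.png

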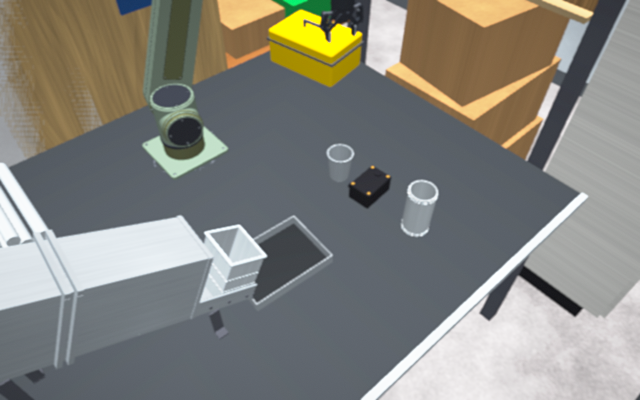

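View pics/top0.png

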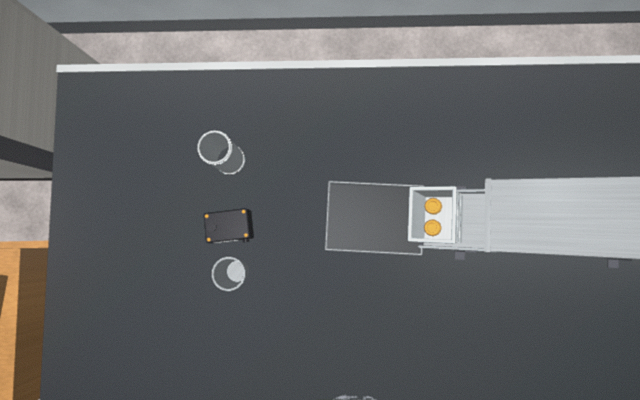

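The side view shows the tote at about (235,255) at the chute's foot and the pan at (290,260). The top view shows the tote mouth in columns 410-457, rows 187-243, the back rim at about column 456, the duct lip at about column 488, and the caps at (433,206) and (433,228). The chute runs along world +y.

My plan is to keep the tool vertical and half open. One finger goes behind the back rim, so the body stays forward and clears the duct. Then I push +y.

```bash
cat > h.py <<'E'
import numpy as np
from station import robot
def cloud(n,d):
    c=robot.camera_params(n);K=c["intrinsics"];T=np.linalg.inv(c["world_to_cam"])
    v,u=np.mgrid[:400,:640]
    P=np.stack([(u-K[0,2])/K[0,0]*d,-(v-K[1,2])/K[1,1]*d,-d],-1)
    return P@T[:3,:3].T+T[:3,3]
E
python3 - <<'E'
import numpy as np;from h import *
np.set_printoptions(precision=4,suppress=True)
for n in("top","side"):
    d=np.load(f"pics/{n}0.npz")["d"];P=cloud(n,d)
    if n=="top":
        for r in(196,215,235):
            print(r);print(np.c_[404:496:2,P[r,404:496:2]][:, [0,1,2,3]])
        # duct lip edge: per row, first column with z>0.255
        for nm,c0,c1,z0,z1 in(("rim",440,475,.190,.215),("lip",470,510,.262,.285)):
            L=[]
            for r in range(188,245,2):
                q=P[r,c0:c1];m=(q[:,2]>z0)&(q[:,2]<z1)&(d[r,c0:c1]>0)
                if m.any():L.append([r,*q[m][np.argmax(q[m][:,1]) if nm=="lip" else np.argmin(q[m][:,1])]])
            L=np.array(L);print(nm);print(L[::4]);print("fit y=a x+b",np.polyfit(L[:,1],L[:,2],1))
    for nm,b in(("rim",(.45,.65,-.22,-.05,.188,.212)),):
        m=(d>0)&(P[...,0]>b[0])&(P[...,0]<b[1])&(P[...,1]>b[2])&(P[...,1]<b[3])&(P[...,2]>b[4])&(P[...,2]<b[5])
        q=P[m];print(n,nm,len(q),q.min(0),q.max(0),np.median(q,0))
E
```

```text
196
[[404.       0.609   -0.1333  -0.001 ]
 [406.       0.6086  -0.1378   0.0026]
 [408.       0.6082  -0.1425   0.0051]
 [410.       0.5908  -0.1194   0.1601]
 [412.       0.5908  -0.1238   0.1599]
 [414.       0.5921  -0.1306   0.1474]
 [416.       0.594   -0.1382   0.1307]
 [418.       0.596   -0.1464   0.1125]
 [420.       0.5976  -0.1539   0.0981]
 [422.       0.5995  -0.1622   0.0807]
 [424.       0.6015  -0.1707   0.0633]
 [426.       0.6016  -0.1759   0.0618]
 [428.       0.6011  -0.1797   0.066 ]
 [430.       0.6007  -0.1838   0.0689]
 [432.       0.601   -0.1893   0.0661]
 [434.       0.6007  -0.1934   0.0688]
 [436.       0.6006  -0.198    0.0695]
 [438.       0.6001  -0.2017   0.074 ]
 [440.       0.5997  -0.2056   0.0772]
 [442.       0.5994  -0.2098   0.0794]
 [444.       0.5993  -0.2144   0.08  ]
 [446.       0.5992  -0.2189   0.0808]
 [448.       0.5989  -0.2229   0.0834]
 [450.       0.5983  -0.2263   0.088 ]
 [452.       0.5857  -0.1991   0.2011]
 [454.       0.5857  -0.2035   0.2002]
 [456.       0.5897  -0.2181   0.1644]
 [458.       0.5924  -0.2296   0.1399]
 [46
[... 4432 characters left out ...]
.5524  -0.2052   0.1978]
 [220.       0.5355  -0.2039   0.2006]
 [228.       0.519   -0.2046   0.1966]
 [236.       0.5023  -0.2007   0.2011]]
fit y=a x+b [-0.048  -0.1777]
lip
[[188.       0.593   -0.2428   0.2705]
 [196.       0.5773  -0.2414   0.2728]
 [204.       0.5622  -0.242    0.2696]
 [212.       0.5467  -0.241    0.2709]
 [220.       0.5315  -0.2385   0.2708]
 [228.       0.5164  -0.2393   0.267 ]
 [236.       0.501   -0.2379   0.2747]
 [244.       0.4859  -0.2364   0.272 ]]
fit y=a x+b [-0.0544 -0.2107]
top rim 317 [ 0.49   -0.2064  0.188 ] [ 0.6085 -0.1708  0.2046] [ 0.5462 -0.1995  0.1984]
side rim 253 [ 0.4904 -0.2089  0.188 ] [ 0.61   -0.1708  0.2045] [ 0.5502 -0.2014  0.1981]
```

Rim centre is (0.549, -0.206 at its back, 0.203), the duct lip is at y -0.240, z 0.271, and the chute yaw is about 3 degrees. These agree with the given sizes.

```bash
python3 -m handwheel '[[0,0,-6,0],[0,0,-12,0],[-3.4,-3.7,-13,-3],[-6.8,-7.4,-13,-6],[-10.2,-11,-13,-9],[-13.6,-14.7,-13,-10.4],[-17,-18.4,-13,-10.4],[-20.4,-22.1,-13,-10.4]]' 0.3 60
```

```text
t: 1.1
tcp_pos: [0.2805, 0.2958, 0.361]
eef_rot: [[-0.999, 0.051, -0.0], [0.051, 0.999, -0.0], [0.0, -0.0, -1.0]]
ft_force: [-0.7, 0.4, -0.7]
opening: 0.06
grip_force: 0.0
```

```bash
python3 -m handwheel '[[-2.9,-4.7,0,0],[-5.9,-9.3,0,0],[-8.8,-14,0,0],[-11.8,-18.6,0,0],[-14.7,-23.3,0,0],[-17.6,-28,0,0],[-20.6,-32.6,0,0],[-23.5,-37.3,0,0]]' && python3 -m handwheel '[[-2,-3,0,0],[-4,-6,0,0],[-5.9,-9.3,0,0],[-5.9,-9.3,0,0],[-5.9,-9.3,2,0],[-5.9,-9.3,4,0],[-5.9,-9.3,4,0],[-5.9,-9.3,4,0]]'
python3 - <<'E'
from h import *;import cv2
s=robot.get_state();print(s["tcp_pos"],s["eef_rot"],s["joint_pos"])
p,d=robot.snapshot("wrist");cv2.imwrite("pics/w1.png",p[:,:,::-1])
q,_=robot.snapshot("side");cv2.imwrite("pics/s1.png",cv2.resize(q[150:350,120:370,::-1],None,fx=3,fy=3))
E
```

```text
t: 2.1
tcp_pos: [0.4962, -0.0889, 0.3609]
eef_rot: [[-0.999, 0.052, -0.0], [0.052, 0.999, 0.001], [0.0, 0.001, -1.0]]
ft_force: [0.8, 1.4, -0.3]
opening: 0.0597
grip_force: 0.0
t: 3.1
tcp_pos: [0.55, -0.1826, 0.3222]
eef_rot: [[-0.999, 0.051, 0.001], [0.051, 0.999, -0.0], [-0.001, -0.0, -1.0]]
ft_force: [-0.1, 0.1, 0.3]
opening: 0.0599
grip_force: 0.0
[ 0.54997998 -0.18261723  0.32219589] [[-9.98710122e-01  5.07629234e-02  1.10355469e-03]
 [ 5.07628096e-02  9.98710729e-01 -1.30926891e-04]
 [-1.10877814e-03 -7.47384741e-05 -9.99999383e-01]] [-3.40569689e-01  2.85710251e-01  1.38729091e+00  2.46520682e-04
  1.46750759e+00 -1.86060659e+00]
```

View pics/s1.png

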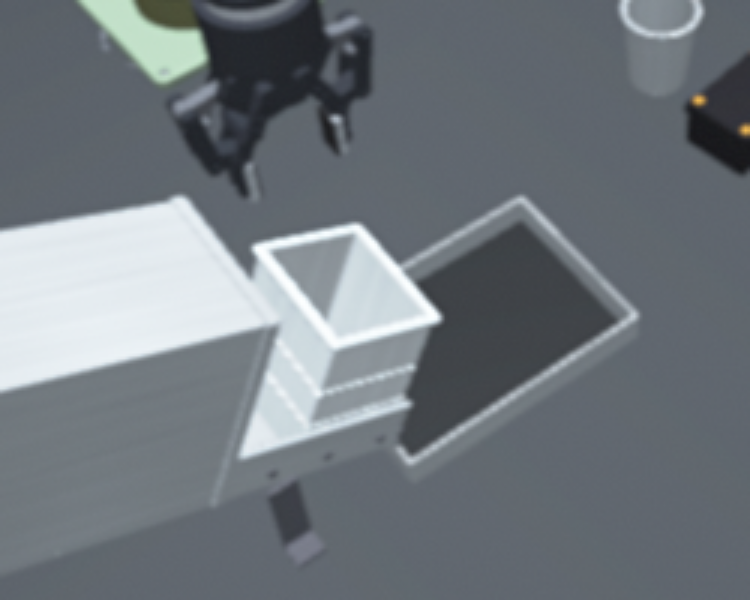

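View pics/w1.png

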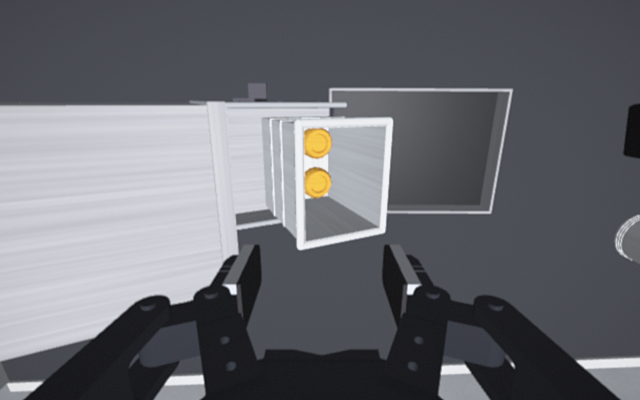

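The side crop shows the rear finger above the back rim (finger tip at (250,195), rim at (300,240)). The wrist view shows the gripper's outer knuckles standing wider (column 145) than the fingers (column 240). I'll check the rear finger's profile against the duct lip.

Run:
```python
from h import *
np.set_printoptions(precision=1,suppress=True)
s=robot.get_state();R=s["eef_rot"];t=s["tcp_pos"]
c=robot.camera_params("wrist");K=c["intrinsics"];M=c["mount"]
_,d=robot.snapshot("wrist");v,u=np.mgrid[:400,:640]
W=(np.stack([(u-K[0,2])/K[0,0]*d,-(v-K[1,2])/K[1,1]*d,-d],-1)@M[:3,:3].T+M[:3,3])[d>0]*1e3
_,d=robot.snapshot("side");S=((cloud("side",d)[d>0]-t)@R)*1e3
for P in(W,S):
    print("z(tool) ymin y_max n")
    for z in range(-120,15,6):
        m=(P[:,2]>=z)&(P[:,2]<z+6)&(abs(P[:,0])<45)&(abs(P[:,1])<110)
        if m.sum()>3:
            q=P[m];a=q[q[:,1]<0,1];b=q[q[:,1]>0,1]
            print(z,a.min() if len(a) else 0,a.max() if len(a) else 0,b.min() if len(b) else 0,b.max() if len(b) else 0,m.sum())
```

```text
z(tool) ymin y_max n
-102 -18.392921696245384 -9.216705637449916 9.812416678346668 20.19874604937686 50
-96 -60.60668079113409 -9.12407948296903 0.7094474926019254 64.87489309451306 2187
-90 -66.3786838889894 -0.1801342024503427 0.020471901595287348 67.65748850167068 7047
-84 -65.63722616241341 -0.0001020790634172512 0.0007616839067747468 66.70927125473322 7810
-78 -65.04256626320071 -0.01253902033617366 0.23882269110962637 65.69715908568855 5643
-72 -64.10312998151001 -20.38345924224903 12.205566224038764 65.12338989774402 3499
-66 -62.85790786160289 -23.6210815306616 24.230912147024853 63.809719106410824 5124
-60 -62.1876417342105 -26.088389222688217 26.987942292981206 62.87878368901861 4803
-54 -61.07622411438583 -29.27601673431898 29.848681507811364 61.69244083985336 1590
-48 -50.04282761014189 -29.268721088611176 29.89804314072274 52.96809950145392 775
-42 -42.67547534175328 -29.141674295671752 29.791987124448553 43.76968238392077 789
-36 -43.369849346428715 -29.161933016267728 29.886153402830523 43.801450026815125 829
-30 -43.23637915511205 -29.171838056020924 29.92107912561432
[... 1253 characters left out ...]
315 26.981247925872132 60.96588676175991 138
-54 -60.19287607909754 -28.810446974797827 31.56075898505041 61.05075732775219 60
-48 -44.15175733718338 -30.35537065854341 29.552237683445313 46.05149983588655 29
-42 -43.937959691365215 -30.359434594447805 29.640923404712314 42.37703226057123 29
-36 -43.5809299494563 -30.08086839215772 29.226211369241884 43.185192056188306 41
-30 -43.60556713985972 -30.01230092643697 30.183652331351155 42.87470759049926 36
-24 -43.66608185674093 -30.82731874740858 29.69695267098598 42.93315843754822 39
-18 -42.76071084731933 -30.986189745288105 29.369041940681363 40.70315488928094 33
-12 -36.484995530421 -29.582680282210223 29.91714706933204 38.10943063494667 19
```

Straight behind the rim, the knuckles (36 mm behind the pad face) don't clear the 34 mm gap to the duct lip. So I'll use another contact. The rear finger goes in the mouth, hooked against the inside of the front wall, with the gripper body forward of it. I'll draw the tote over with that.

```bash
python3 -m handwheel '[[0,4,0,0],[0,8,0,0],[0,8,4,0],[0,8,8,0],[0,8,12,0],[0,8,15,0],[0,8,17.8,0],[0,8,17.8,0]]'
python3 - <<'E'
from h import *;import cv2
q,_=robot.snapshot("side");cv2.imwrite("pics/s2.png",cv2.resize(q[170:330,180:370,::-1],None,fx=4,fy=3.75))
E
```

```text
t: 4.3
tcp_pos: [0.5528, -0.1029, 0.1417]
eef_rot: [[-0.999, 0.051, -0.004], [0.051, 0.999, 0.001], [0.004, 0.001, -1.0]]
ft_force: [0.3, 0.2, -0.2]
opening: 0.0596
grip_force: 0.0
```

View pics/s2.png

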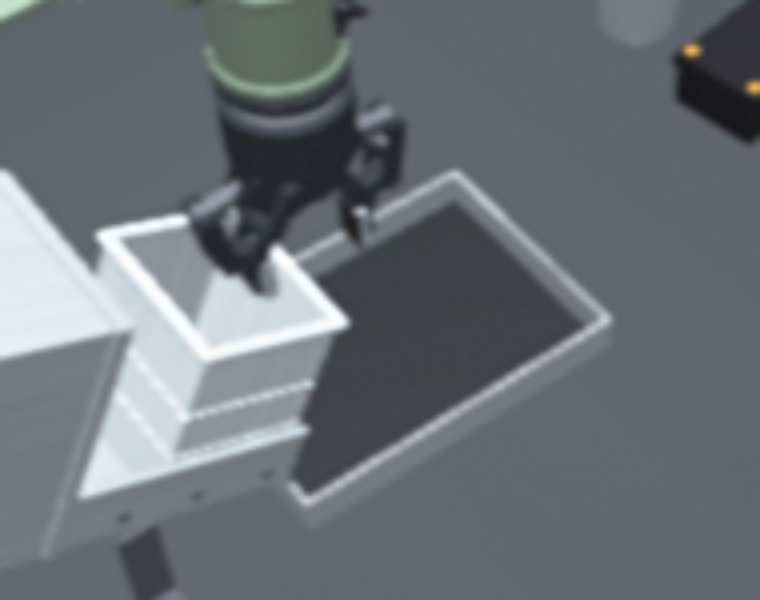

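The rear finger is inside the mouth behind the front wall (tip about (265,290)) and the front finger is outside over the pan, touching nothing. Next I draw forward to about 45 degrees.

```bash
python3 -m handwheel '[[0,0.6,0.1,0],[0,1.2,0.3,0],[0,1.8,0.5,0],[0,2.4,0.7,0],[0,2.9,1.0,0],[0,3.4,1.2,0],[0,3.8,1.4,0],[0,3.8,1.4,0]]'
python3 - <<'E'
from h import *;import cv2
q,d=robot.snapshot("side");cv2.imwrite("pics/s3.png",cv2.resize(q[170:330,180:370,::-1],None,fx=4,fy=3.75))
s=robot.get_state();print(s["tcp_pos"],s["ft_force"])
E
```

```text
t: 5.35
tcp_pos: [0.5558, -0.0648, 0.129]
eef_rot: [[-0.999, 0.051, -0.001], [0.051, 0.999, 0.0], [0.001, 0.0, -1.0]]
ft_force: [0.1, -0.4, -0.1]
opening: 0.0596
grip_force: 0.0
[ 0.55590484 -0.06503981  0.12919174] [-0.33454244  0.07365382 -0.02038454]
```

View pics/s3.png

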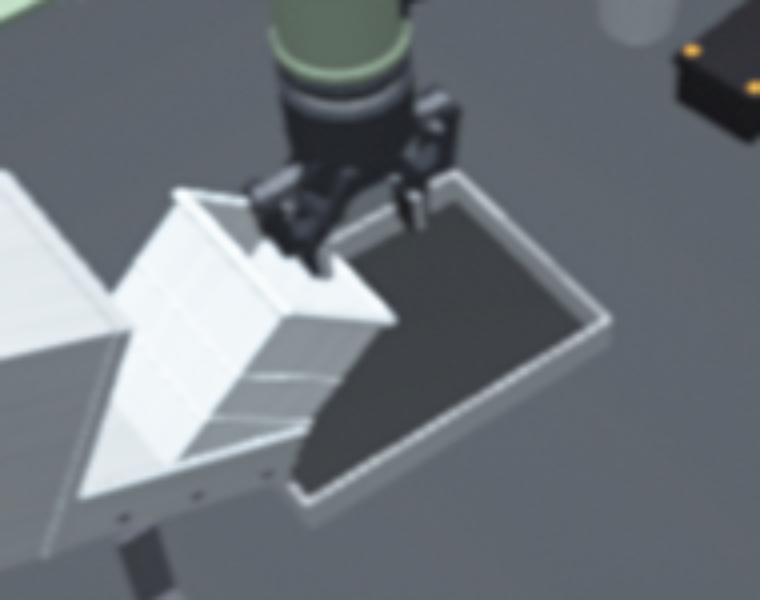

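The tote now leans about 45 degrees with its edge at the stop and the finger inside the front wall (tip about (320,270)), with no strain. The next move takes it past balance, then runs ahead and up out of its way.

```bash
python3 -m handwheel '[[0,1.1,0.8,0],[0,2.1,1.6,0],[0,6,-0.5,0],[0,11,-4,0],[0,16,-8,0],[0,18,-12,0],[0,18,-14,0],[0,18,-14,0]]'
python3 - <<'E'
from h import *;import cv2
q,d=robot.snapshot("side");cv2.imwrite("pics/s4.png",cv2.resize(q[150:330,180:390,::-1],None,fx=3.6,fy=3.3))
s=robot.get_state();print(s["tcp_pos"],s["ft_force"])
E
```

```text
t: 6.4
tcp_pos: [0.5656, 0.1156, 0.2702]
eef_rot: [[-0.999, 0.05, 0.003], [0.05, 0.999, 0.001], [-0.003, 0.001, -1.0]]
ft_force: [-0.5, -0.7, -0.9]
opening: 0.0599
grip_force: 0.0
[0.56490836 0.11504441 0.26873879] [-0.50993788  0.55771666  0.35552362]
```

View pics/s4.png

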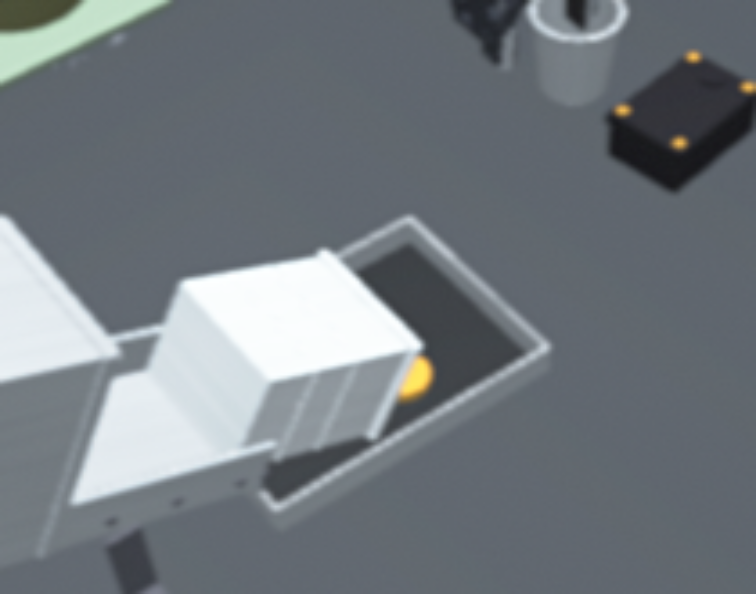

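The tote has gone over the stop with its mouth in the pan, and one cap is visible in the pan at (415,378). I'll check the other cap.

```bash
python3 -m handwheel '[[2,0,-3,0],[4,0,-6,0],[7,0,-8,0],[10,0,-8,0],[12,0,-8,0],[12,0,-8,0],[12,0,-8,0],[12,0,-8,0]]'
python3 - <<'E'
from h import *;import cv2
for n in("top","side"):
    q,d=robot.snapshot(n);P=cloud(n,d);h=cv2.cvtColor(q,cv2.COLOR_RGB2HSV)
    m=cv2.inRange(h,(12,120,120),(32,255,255));k,_,st,c=cv2.connectedComponentsWithStats(m)
    for i in range(1,k):
        if st[i,4]>8:
            mm=(_==i)&(d>0);print(n,c[i].round(),st[i,4],np.median(P[mm],0).round(3))
    if n=="top":cv2.imwrite("pics/t5.png",cv2.resize(q[130:300,190:520,::-1],None,fx=2.4,fy=2.4))
E
```

```text
t: 7.45
tcp_pos: [0.4461, 0.1207, 0.3488]
eef_rot: [[-0.999, 0.052, -0.001], [0.052, 0.999, -0.0], [0.001, -0.0, -1.0]]
ft_force: [-0.2, -0.3, -0.1]
opening: 0.0598
grip_force: 0.0
top [362. 204.] 128 [ 0.587 -0.024  0.019]
top [243. 211.] 9 [0.568 0.271 0.057]
top [206. 216.] 13 [0.556 0.363 0.056]
top [362. 224.] 103 [ 0.536 -0.023  0.018]
top [246. 235.] 10 [0.509 0.264 0.057]
top [208. 239.] 13 [0.499 0.355 0.058]
top [ 10. 311.] 2719 [ 0.304  0.959 -0.085]
side [248.  32.] 2943 [-0.613  0.671 -0.078]
side [484.  61.] 17347 [0.408 1.048 0.045]
side [575.   2.] 9 [0.657 0.951 0.44 ]
side [584.   4.] 27 [0.685 0.951 0.442]
side [333.  38.] 1721 [-0.006  0.668  0.138]
side [340.  68.] 722 [0.048 0.64  0.052]
side [372. 167.] 9 [0.498 0.356 0.059]
side [387. 176.] 11 [0.555 0.361 0.058]
side [353. 183.] 11 [0.508 0.264 0.057]
side [368. 193.] 11 [0.568 0.272 0.058]
side [296. 265.] 72 [ 0.6   -0.025  0.018]
```

View pics/t5.png

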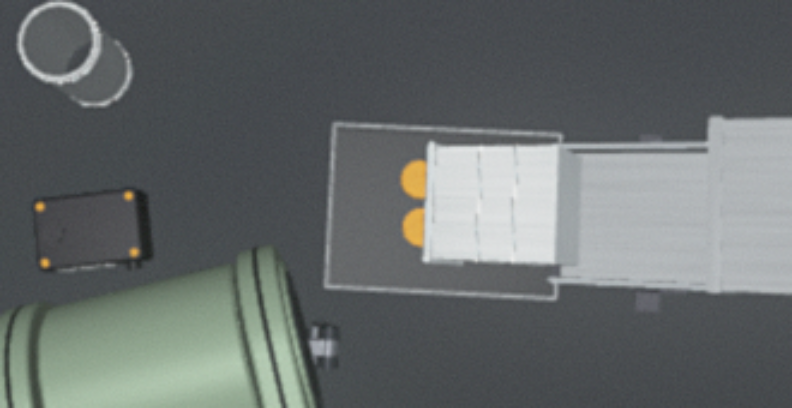

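The top view shows both caps at (415,180) and (415,228), with their tops at z 0.018-0.019. That puts them flat on the pan floor, ahead of the mouth. The tote lies over the stop, and the sleeve and counter haven't moved.

```bash
python3 -c "
from station import robot
print(robot.job_done())"
```

```text
the job is handed in; nothing more can be done
None
```

The tote is tipped over the stop with its mouth in the pan, and both caps lie flat on the pan floor. The sleeve and counter stand where they were, the arm never went near the gauge cup (though it hid the cup in the last top view), and I handed the job in after about 7.5 s of robot time.

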